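# Seat a medal die on the pin of the engraving block and hold it home

### The job

Take the steel medal die from the tray by its neck and carry it upright to the ball block, slide it over the dowel pin in the middle of the seat until it drops on, and press it down against the sprung knock-out plate until its flange lies flush on the seat. Finish still gripping it by the neck and pressing it fully home, so that the toe clamps could be swung over; do not let go, and leave the other things on the bench and in the tray where they are.

Things in the scene. Friction and masses are not known exactly. Their poses are not given: they have to be found in the camera images.
- die_neck (a point): The medal die: one piece of bright steel, 0.45 to 0.7 kg, round, standing upright in the tray. Flange 60 mm in diameter and 16 mm high; above it a round neck 40 mm in diameter and 24 mm high with an engraved rosette on top; 40 mm high in all. Point: middle of the neck, on the axis, 28 mm above the underside; z is up along the axis, the turn about z does not matter.
- die_bore (a point): The middle of the mouth of the blind bore in the die's underside: on the axis, level with the underside. The bore is 13 mm in diameter and 16 mm deep; it cannot be seen while the die stands.
- block: The ball block, a fixed engraver's vice: black rubber cup, dark steel ball 132 mm across, on it a round steel head 124 mm in diameter with a level top. Origin: centre of its underside. On its +y and -y axes, 51 mm out, two toe clamps stand on studs, swung outward; they reach 26 mm above the seat and leave free a circle of 44 mm radius about the pin.
- seat (a point): Middle of the flat seat face of the ball block's head, level with that face, 110 mm above the bench; z up. The seat is the ring from 47 to 124 mm in diameter; inside it the aluminium knock-out plate, 44 mm in diameter, stands 5 mm above the seat, and the dowel pin stands up through the plate.
- pin_tip (a point): Middle of the top of the fixed steel dowel pin: upright in the middle of the seat, 10 mm in diameter, 1.5 mm chamfer at the tip, tip 13 mm above the seat and 8 mm above the raised plate. The die's underside is 13 mm above the seat when it only rests on the tip, 5 mm when it has dropped on, 0 when fully home.
- knockout (a joint): How far the knock-out plate is pressed down, in m: 0 raised, 0.005 when the flange lies flush on the seat. Its spring pushes up with 9 N when raised and 15 N when flush, so it carries the die and lifts it again if not held. Pressing the die flush takes 8 to 11 N beyond its weight; after that the seat is rigid.
- tray: Fixed low wooden tray with grey lining, 200 mm (its x) by 150 mm (its y), rim 16 mm high, inner floor 6 mm above the bench; origin at the centre of its underside. The die and the collar stand in it.
- collar: Bystander in the tray: a loose plain steel ring, 52 mm outside, 41 mm inside, 12 mm high; origin at the centre of its underside.
- loupe_mid (a point): Bystander on the bench: a black eye loupe standing on its narrow end, 38 mm in diameter, 32 mm high; the point is its middle, 16 mm up.
- graver_mid (a point): Bystander on the bench: a graver lying flat, about 105 mm long along its x, wooden mushroom handle 29 mm wide at its -x end, thin steel shaft; the point is near its middle, 8 mm up.
There are look-alikes about, which are no part of the job. Of the things like the part that bears die_neck, leave any that is yellow; of the rest the larger one is meant.

How it is judged:
On the way, in this order (a step that is already met when the one before it is completed fails the run):
1. the die has been lifted clear of the tray in the fingers (height (world z) of die_bore above 0.03 m and contact force between the fingers and die above 1 N and horizontal distance between die_bore and seat above 0.08 m), for 0.1 s.
2. the die, in the fingers, has dropped on the pin (z of die_bore in the frame of seat below 0.008 m and horizontal distance between die_bore and seat below 0.004 m and contact force between the fingers and die above 1 N), for 0.1 s.
At the end, for the whole second after the job is handed in: The die is on the pin (axis within 4 mm of the seat's middle), level within 0.05 rad, its underside within 1.5 mm of the seat, the knock-out plate pressed down, at rest; the fingers still hold it by the neck (grasp point within 25 mm of the neck's middle, over 2 N) (z of die_bore in the frame of seat below 0.0015 m and horizontal distance between die_bore and seat below 0.004 m and angle between die_bore's own z axis and vertical below 0.05 rad and value of joint knockout above 0.0035 m and contact force between the fingers and die above 2 N and distance between the grasp point and die_neck below 0.025 m and linear speed of die below 0.02 m/s); the arm keeps its last pose, push and grip.
It fails at once if the die was tipped by more than about 25 degrees (angle between die_bore's own z axis and vertical above 0.45 rad).
It fails at once if the collar was moved by more than 25 mm (distance of collar from where it was at the start of the episode above 0.025 m).
It fails at once if the loupe was moved by more than 25 mm (distance of loupe_mid from where it was at the start of the episode above 0.025 m).
It fails at once if the graver was moved by more than 25 mm (distance of graver_mid from where it was at the start of the episode above 0.025 m).
It also fails if it takes over 38 s, if anything falls off the work surface, if the arm or the gripper's body presses on something with over 40 N, if the wrist force passes 120 N, or if a joint passes its speed limit or range.

### The arm

A 7-joint arm with a two-finger parallel gripper is mounted at the origin on the work surface. World frame = base frame: x ahead of the robot, y to its left, z up, the work surface at z = 0. Lengths are in m, angles in rad, forces in N, time in s.
With the tool pointing down it reaches from about 0.4 to 0.85 m from the base axis. Payload 10.4 kg.
Tool frame: the origin (TCP) lies midway between the tips of the shut fingers; the grasp point (between the pads) lies 19 mm behind it; z points along the fingers, x is the direction in which the jaws open and shut, and the axes are right-handed (so a half turn about z gives the same grasp; the last joint's range is limited). The gripper opens to 85 mm and grips with 20 to 120 N. Pads are 22 mm wide; open, the fingers measure 114 mm over their backs; the gripper's body (76 mm by 85 mm) begins 54 mm behind the grasp point. The pads swing forward as they close: fully open they stand 13 mm farther back than shut.
Start: joints at [1.3, 0.332, -0.065, 1.46, 0.022, 1.35, -0.088], TCP at [0.153, -0.606, 0.194] pointing down, gripper open.
Joint ranges: [-2.6, 2.6], [-0.5, 2.12], [-1.47, 1.34], [0.16, 2.42], [-1.27, 4.41], [0.06, 2.06], [-2.6, 2.6]. Speed limits (rad/s): [2.22, 2.22, 2.79, 2.79, 3.14, 3.14, 3.14].

### API

Orientations are given as a unit quaternion [x, y, z, w].
In Python, from workcell import manip, cams gives the robot as it stands.
- The arm moves only by the tool move_arm, never from a script. Its argument "moves" is a list of rows, each a list of 7 numbers: the turn, a rotation vector about the tool's x, y, z in degrees, then the shift along the tool's x, y, z in m, then the finger opening in m, from 0 to 0.0854. A call has 1 to 10 rows; each row is the pose to reach, as a shift and turn from the pose commanded when the call began, along the tool's axes at that moment; what a row does not reach only later rows make up. A row lasts 1/10 s, in which the tool goes at most 50 mm and 8.59 degrees, less where a joint would pass 70% of its speed; a pose out of reach is approached as far as the arm can. A call with a gripper value outside its range is refused whole. The fingers move at their own pace and stop on an object; "grip_force" is the grip in N (left out, the last holds). Time passes only in rows, so rows that repeat a pose let the fingers close. It gives the time, the measured TCP pose, the force and the opening at its end, in the units of the state.
- manip.get_obs(): the state, without advancing time (a new reading comes with each control period).
- cams.camera(name): name is "side" or "top" or "wrist"; returns the picture (384x512x3 uint8, red, green, blue); there is no depth.
- cams.camera_params(name): a dict with "fx", "fy", "cx", "cy" (pixels), "xyz" and "rotation" of the camera in the world. Camera axes: x right, y up, looking along -z (the intrinsics and any distortion apply to the point x, -y, -z); pixel columns grow to the right and rows downward; lengths in m; the calibration is good to about 2 mm. A picture is of the moment at which its call begins: read the wrist's pose just before it. camera_params takes no time and is no camera call; for the wrist camera it gives the pose at the moment of the call.
- manip.hand_in(): hands the job in, once; it reports no verdict.
The state is a dict: "clock": time; "joint_pos": joint angles; "joint_velocities": joint speeds; "tau": joint torques, N m; "position": TCP position; "ee_rot": TCP orientation; "ft_force": force on the tool from outside, world axes, zero at the start; "torque": the same for the moment, N m; "grip_width": opening from 0.0 (shut) to 1.0 (fully open).
Only numpy, scipy, OpenCV 4.12 (cv2) and the standard library are available. Lean on these libraries where they do the work, as an engineer would, in place of code of your own. Each camera call takes 0.05 s, during which the arm holds its last target. There are 200 camera calls.

## Working session

There is one attempt and no reset: what is moved stays moved. The work goes in short steps, Python scripts to look and compute and a tool call to move; the robot and the scene stay as the last step left them, time stands still between calls to the robot, and variables do not carry over. Pictures are saved under pics/ and viewed, about 8 in all and at most 12, crops included, and the job is handed in when it is done.

Besides the shell and the picture viewer there is one more tool, called after "Call:" as name(argument=value, ...), one argument or row to a line, values as JSON. move_arm: Moves the arm, as the interface text tells. Its arguments: {"type":"object","properties":{"moves":{"type":"array","items":{"type":"array","items":{"type":"number"}}},"grip_force":{"type":"number"}},"required":["moves"]}

```bash
mkdir -p pics; ls; python3 - <<'E'
from workcell import manip, cams
import cv2,numpy as np
print(manip.get_obs())
for n in ("top","side","wrist"):
    print(n,cams.camera_params(n))
    cv2.imwrite(f"pics/{n}0.png",cams.camera(n)[:,:,::-1])
E
```

```text
pics
{'clock': 0.0, 'joint_pos': array([ 1.30038288,  0.33285975, -0.06468862,  1.46091102,  0.02156232,
        1.34993111, -0.08845645]), 'joint_velocities': array([ 1.80013556e-03,  8.08307493e-04, -3.04684116e-04, -5.87554263e-04,
        1.03905345e-03,  2.81447387e-04, -6.26650980e-05]), 'tau': array([ 1.07180869e-03, -6.25438428e+01,  4.95910272e-02, -3.91589177e+01,
        1.61765877e-02,  1.01375338e-02,  4.89441584e-05]), 'position': array([ 0.15319753, -0.60549444,  0.19363797]), 'ee_rot': array([ 7.89090506e-01, -6.14276543e-01, -5.68635079e-04, -4.21579653e-04]), 'ft_force': array([ 0.19363978, -0.45963931,  0.78891563]), 'torque': array([0.01616129, 0.01600079, 0.00555919]), 'grip_width': 1.0007315507844252}
top {'fx': 372.17082381308427, 'fy': 372.17082381308427, 'cx': 252.83426646957025, 'cy': 195.61267653245153, 'xyz': array([0.43498032, 0.0267455 , 0.8750232 ]), 'rotation': array([-0.05188742,  0.05844644,  0.71128588, -0.69854428])}
side {'fx': 394.83033373903305, 'fy': 394.83033373903305, 'cx': 251.21936914277873, 'cy': 185.56313606361456, 'xyz': array([ 0.29189904, -0.42791775,  0.59304554]), 'rotation': array([ 0.37933403, -0.11009145, -0.26597054,  0.87934364])}
wrist {'fx': 336.2375727977728, 'fy': 336.2375727977728, 'cx': 258.0199428506814, 'cy': 186.9211569568975, 'xyz': array([ 0.23446952, -0.58509397,  0.37335404]), 'rotation': array([-0.12934802,  0.10169585, -0.60608321,  0.77819675])}
```

View pics/top0.png

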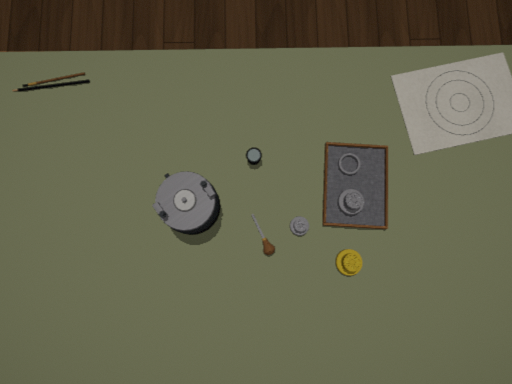

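View pics/side0.png

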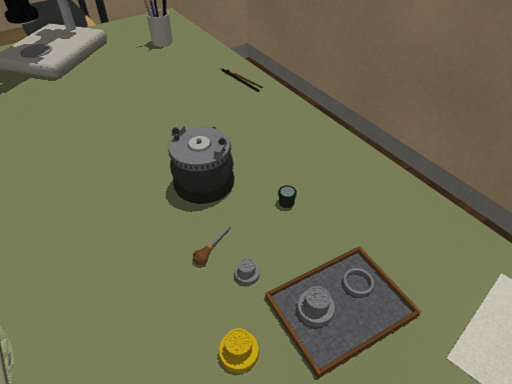

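The top view shows the die in the tray at about (352,202), collar (349,164), pin (184,200), loupe (254,156), graver (262,235). The small grey die (300,226) and the yellow one (349,262) are look-alikes. I'll enlarge both views.

```bash
cat > h.py <<'E'
from workcell import manip, cams
import cv2,numpy as np
from scipy.spatial.transform import Rotation as R
def ray(p,u,v):
    return np.array(p["xyz"]),R.from_quat(p["rotation"]).apply([(u-p["cx"])/p["fx"],-(v-p["cy"])/p["fy"],-1])
def onz(p,u,v,z):
    o,d=ray(p,u,v); return o+d*(z-o[2])/d[2]
def proj(p,X):
    c=R.from_quat(p["rotation"]).inv().apply(np.atleast_2d(X)-p["xyz"]); return np.c_[p["cx"]-p["fx"]*c[:,0]/c[:,2],p["cy"]+p["fy"]*c[:,1]/c[:,2]]
def crop(im,u,v,w,h,s): return cv2.resize(im[v:v+h,u:u+w],None,fx=s,fy=s,interpolation=cv2.INTER_CUBIC)
E
python3 - <<'E'
from h import *
t=cv2.imread("pics/top0.png");s=cv2.imread("pics/side0.png")
a=np.vstack([np.hstack([crop(t,150,165,60,50,6),crop(t,320,170,60,50,6)]),np.hstack([crop(s,165,115,60,50,6),crop(s,285,275,60,50,6)])])
cv2.imwrite("pics/c1.png",a)
pt=cams.camera_params("top");ps=cams.camera_params("side")
for n,u,v,z in [("die",352,201,.046),("pin",184,200,.123),("collar",349,164,.018),("loupe",254,156,.032),("gr",262,235,.008),("small",300,226,.02)]: print(n,onz(pt,u,v,z).round(3))
for n,u,v,z in [("die",317,297,.046),("pin",199,141,.123)]: print(n,onz(ps,u,v,z).round(3))
E
```

```text
die [ 0.549 -0.206  0.046]
pin [0.547 0.159 0.123]
collar [ 0.642 -0.212  0.018]
loupe [0.661 0.013 0.032]
gr [ 0.479 -0.002  0.008]
small [ 0.497 -0.09   0.02 ]
die [ 0.552 -0.21   0.046]
pin [0.547 0.152 0.123]
```

View pics/c1.png

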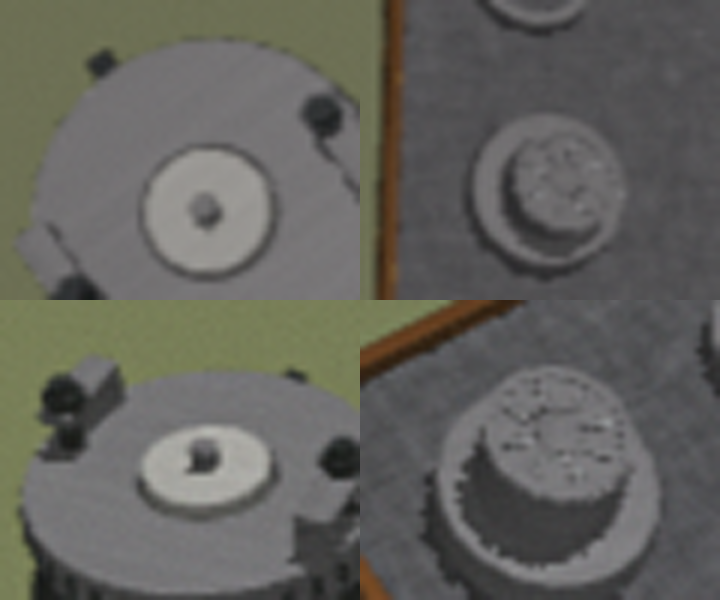

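```bash
cat >> h.py <<'E'
def tri(obs):
    A=np.zeros((3,3));b=np.zeros(3)
    L=[]
    for p,u,v in obs:
        o,d=ray(p,u,v);d/=np.linalg.norm(d);M=np.eye(3)-np.outer(d,d);A+=M;b+=M@o;L.append((o,d))
    X=np.linalg.solve(A,b);return X,[np.linalg.norm(np.cross(X-o,d)) for o,d in L]
def shift(target,deg=0):
    """tool-frame shift to world target from measured pose"""
    s=manip.get_obs();r=R.from_quat(s["ee_rot"]);return r.inv().apply(np.array(target)-s["position"]).round(4),r.as_matrix()[:,0].round(4),r.as_matrix()[:,2].round(4)
E
python3 - <<'E'
from h import *
pt=cams.camera_params("top");ps=cams.camera_params("side")
d,e=tri([(pt,354.2,200.1),(ps,317.4,296.6)]);print(d,e)
q,e=tri([(pt,183.75,198.75),(ps,198.6,139.1)]);print(q,e)
print(onz(pt,184.2,199.75,.115))
for p,a in((pt,(354.2,200.1)),(ps,(317.4,296.6))): print(onz(p,*a,.046))
for p,a in((pt,(183.75,198.75)),(ps,(198.6,139.1))): print(onz(p,*a,.123))
print(shift([d[0],d[1],.17]))
E
```

```text
[ 0.55176641 -0.2105568   0.04775397] [np.float64(0.0008705168449176247), np.float64(0.0008705168449172747)]
[0.54994436 0.15985393 0.12123512] [np.float64(0.00037164204480868486), np.float64(0.0003716420448085471)]
[0.54844011 0.16013223 0.115     ]
[ 0.55122566 -0.21062432  0.046     ]
[ 0.55346376 -0.2101474   0.046     ]
[0.54932405 0.15966526 0.123     ]
[0.54934161 0.15756451 0.123     ]
(array([-0.2852, -0.4833,  0.0241]), array([ 0.2452, -0.9695, -0.001 ]), array([-3.e-04,  1.e-03, -1.e+00]))
```

Call:
move_arm(
  moves=[
    [0,0,-55,-0.285,-0.483,0.024,0.0854],
    [0,0,-55,-0.285,-0.483,0.024,0.0854],
    [0,0,-55,-0.285,-0.483,0.024,0.0854],
    [0,0,-55,-0.285,-0.483,0.024,0.0854],
    [0,0,-55,-0.285,-0.483,0.024,0.0854],
    [0,0,-55,-0.285,-0.483,0.024,0.0854],
    [0,0,-55,-0.285,-0.483,0.024,0.0854],
    [0,0,-55,-0.285,-0.483,0.024,0.0854],
    [0,0,-55,-0.285,-0.483,0.024,0.0854],
    [0,0,-55,-0.285,-0.483,0.024,0.0854],
  ],
)

```text
clock: 1.15
position: [0.5091, -0.2528, 0.173]
ee_rot: [0.984, -0.181, 0.0, 0.0]
ft_force: [1.1, -0.4, 0.1]
grip_width: 1.005
```

```bash
python3 - <<'E'
from h import *
print(manip.get_obs()["joint_pos"],manip.get_obs()["joint_velocities"].round(2)); print(shift([.552,-.2105,.17]))
E
```

```text
[ 0.79670376  0.25950001 -0.48991989  1.62395966  0.12628733  1.2895475
 -0.077877  ] [-0.7   0.38 -0.27 -0.35  0.24  0.05 -0.98]
(array([ 0.025 , -0.0548,  0.003 ]), array([ 9.347e-01, -3.555e-01,  1.000e-04]), array([ 0.e+00, -3.e-04, -1.e+00]))
```

Call:
move_arm(
  moves=[
    [0,0,0,0.015,-0.03,0.003,0.0854],
    [0,0,0,0.015,-0.03,0.003,0.0854],
    [0,0,0,0.015,-0.03,0.003,0.0854],
    [0,0,0,0.015,-0.03,0.003,0.0854],
  ],
)

```text
clock: 1.55
position: [0.532, -0.2328, 0.1698]
ee_rot: [0.983, -0.181, -0.0, 0.0]
ft_force: [0.2, -0.5, -0.3]
grip_width: 1.001
```

```bash
python3 - <<'E'
from h import *
print(shift([.552,-.2105,.028]))
p=cams.camera_params("wrist");im=cams.camera("wrist");cv2.imwrite("pics/w1.png",im[:,:,::-1])
print(p)
print(proj(p,[[.552,-.2105,.046],[.552,-.2105,.022]]))
E
```

```text
(array([ 0.0108, -0.028 ,  0.1418]), array([ 9.342e-01, -3.566e-01, -5.000e-04]), array([-7.e-04, -5.e-04, -1.e+00]))
{'fx': 336.2375727977728, 'fy': 336.2375727977728, 'cx': 258.0199428506814, 'cy': 186.9211569568975, 'xyz': array([ 0.5621502 , -0.15441975,  0.34945495]), 'rotation': array([-0.16186976,  0.030332  , -0.17910433,  0.96994834])}
[[269.93598779 136.66445675]
 [269.1321845  132.14779866]]
```

View pics/w1.png

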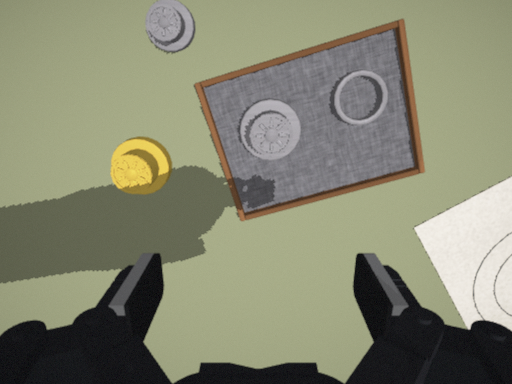

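Wrist view: die top centre at about (272,133.5), flange (270,129.5); the jaws are open and the collar is off to the right.

```bash
python3 - <<'E'
from h import *
p=cams.camera_params("wrist")
a=onz(p,272,133.5,.046);b=onz(p,270,129.5,.022);print(a,b)
x=(a+b)/2*.6+np.array([.552,-.2105,0])*.4;print(x,shift([x[0],x[1],.026]))
E
```

```text
[ 0.55470932 -0.20874018  0.046     ] [ 0.55365593 -0.20865822  0.022     ]
[ 0.55330957 -0.20941952  0.0204    ] (array([ 0.0115, -0.0297,  0.144 ]), array([ 9.340e-01, -3.572e-01, -2.000e-04]), array([-4.e-04, -6.e-04, -1.e+00]))
```

Call:
move_arm(
  moves=[
    [0,0,0,0.0115,-0.03,0.03,0.0854],
    [0,0,0,0.0115,-0.03,0.06,0.0854],
    [0,0,0,0.0115,-0.03,0.09,0.0854],
    [0,0,0,0.0115,-0.03,0.09,0.0854],
    [0,0,0,0.0115,-0.03,0.09,0.0854],
  ],
)

```text
clock: 2.1
position: [0.5538, -0.2086, 0.0807]
ee_rot: [0.983, -0.181, -0.0, 0.0]
ft_force: [-0.1, -0.5, 0.3]
grip_width: 1.002
```

```bash
python3 - <<'E'
from h import *
print(shift([.5535,-.2092,.026]))
E
```

```text
(array([-0.0001,  0.0006,  0.0547]), array([ 9.342e-01, -3.566e-01, -2.000e-04]), array([-3.e-04, -2.e-04, -1.e+00]))
```

Call:
move_arm(
  grip_force=70,
  moves=[
    [0,0,0,0,0,0.03,0.0854],
    [0,0,0,0,0,0.055,0.0854],
    [0,0,0,0,0,0.055,0.0854],
    [0,0,0,0,0,0.055,0.06],
    [0,0,0,0,0,0.055,0.045],
    [0,0,0,0,0,0.055,0.03],
    [0,0,0,0,0,0.055,0.03],
    [0,0,0,0,0,0.055,0.03],
    [0,0,0,0,0,0.055,0.03],
    [0,0,0,0,0,0.055,0.03],
  ],
)

```text
clock: 3.1
position: [0.5542, -0.2076, 0.0251]
ee_rot: [0.984, -0.181, 0.0, 0.0]
ft_force: [-1.3, -0.0, -1.1]
grip_width: 0.349
```

```bash
python3 - <<'E'
from h import *
w=cams.camera("wrist")[:,:,::-1];s=cams.camera("side")[:,:,::-1]
cv2.imwrite("pics/c2.png",np.hstack([cv2.resize(w,(400,300)),crop(s,255,210,160,120,2.5)]))
print(manip.get_obs()["grip_width"])
E
```

```text
0.3518102776432581
```

View pics/c2.png

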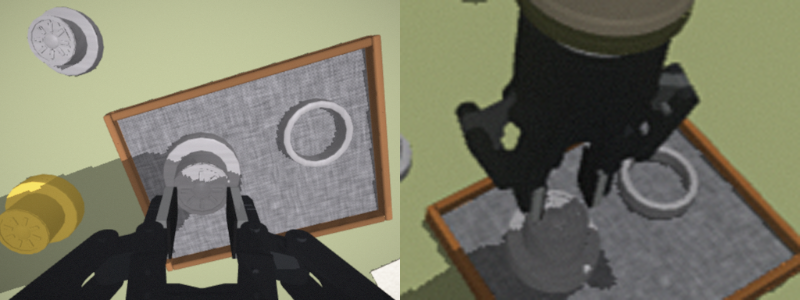

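The fingers look to sit astride the neck, but the reported width matches the commanded 30 mm, so this needs a test. I'll close further without moving.

Call:
move_arm(
  moves=[
    [0,0,0,0,0,0,0.02],
    [0,0,0,0,0,0,0.02],
    [0,0,0,0,0,0,0.02],
  ],
)

```text
clock: 3.5
position: [0.5542, -0.2076, 0.025]
ee_rot: [0.984, -0.181, -0.0, 0.0]
ft_force: [-0.2, 0.2, -0.1]
grip_width: 0.233
```

```bash
python3 - <<'E'
from h import *
s=manip.get_obs();print(s["grip_width"],s["position"],s["ft_force"])
r=R.from_quat(s["ee_rot"])
p=cams.camera_params("wrist");w=cams.camera("wrist")[:,:,::-1].copy();q=cams.camera_params("side");v=cams.camera("side")[:,:,::-1].copy()
pts=[s["position"]+r.apply([a,b,c]) for a,b,c in((0,0,0),(0,0,-.02))]
print(proj(p,pts),proj(q,pts)); print("die now if unmoved",proj(p,[.5535,-.2092,.046]),proj(q,[.5535,-.2092,.046]))
cv2.imwrite("pics/c3.png",np.hstack([crop(w,150,140,200,200,2),crop(v,275,240,80,80,5)]))
E
```

```text
0.2325363764906433 [ 0.55420818 -0.20759746  0.02500262] [-0.23341385  0.18732836 -0.11261688]
[[258.03373182 222.74545244]
 [258.02064153 238.78367276]] [[315.2995881  302.19940064]
 [316.62889976 295.48886737]]
die now if unmoved [[257.84561737 242.63501817]] [[317.01921452 296.13564929]]
```

View pics/c3.png

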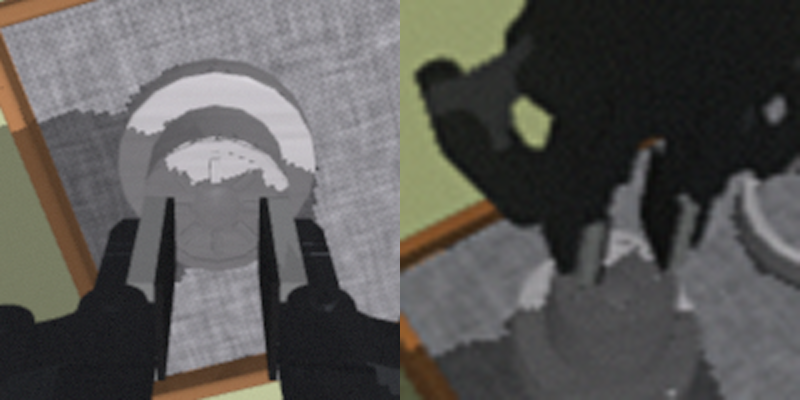

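```bash
python3 - <<'E'
from h import *
p=cams.camera_params("wrist");q=cams.camera_params("side")
for a,b in (((150+173/2,140+197/2),(275+190/5,240+278/5)),((150+264/2,140+197/2),(275+265/5,240+268/5)),((150+173/2,140+197/2),(275+265/5,240+268/5)),((150+264/2,140+197/2),(275+190/5,240+278/5))):
    print(tri([(p,*a),(q,*b)]))
print(manip.get_obs()["position"])
E
```

```text
(array([ 0.54614607, -0.20405098,  0.04741296]), [np.float64(0.002597973535968068), np.float64(0.0025979735359681496)])
(array([ 0.56840443, -0.21367049,  0.04530202]), [np.float64(0.002827074919606247), np.float64(0.0028270749196061488)])
(array([ 0.55565898, -0.20955022,  0.05337337]), [np.float64(0.013987790981934378), np.float64(0.013987790981934527)])
(array([ 0.55864586, -0.20768737,  0.04267484]), [np.float64(0.008906238549150059), np.float64(0.00890623854914999)])
[ 0.55421502 -0.20762163  0.02504456]
```

Triangulation puts the fingertips at z≈0.046, just above the neck top and about 21 mm behind the nominal TCP. They closed over the die, which hasn't moved. I'll open, lower 15 mm and close again.

Call:
move_arm(
  grip_force=70,
  moves=[
    [0,0,0,0,0,-0.005,0.075],
    [0,0,0,0,0,-0.005,0.075],
    [0,0,0,0,0,-0.005,0.075],
    [0,0,0,0,0,-0.005,0.075],
    [0,0,0,0,0,0.005,0.075],
    [0,0,0,0,0,0.01,0.075],
    [0,0,0,0,0,0.015,0.075],
    [0,0,0,0,0,0.015,0.075],
  ],
)

```text
clock: 4.4
position: [0.5535, -0.2074, 0.0089]
ee_rot: [0.984, -0.181, -0.001, -0.0]
ft_force: [-0.4, -0.7, -0.3]
grip_width: 0.88
```

Call:
move_arm(
  moves=[
    [0,0,0,0,0,0,0.03],
    [0,0,0,0,0,0,0.03],
    [0,0,0,0,0,0,0.03],
    [0,0,0,0,0,0,0.03],
    [0,0,0,0,0,0,0.03],
    [0,0,0,0,0,0,0.03],
  ],
)

```text
clock: 5.0
position: [0.5543, -0.2077, 0.0101]
ee_rot: [0.984, -0.181, 0.0, 0.0]
ft_force: [-0.8, -0.4, 0.1]
grip_width: 0.35
```

```bash
python3 - <<'E'
from h import *
s=manip.get_obs();print(s["grip_width"],s["position"],s["tau"].round(2))
p=cams.camera_params("wrist");w=cams.camera("wrist")[:,:,::-1].copy();q=cams.camera_params("side");v=cams.camera("side")[:,:,::-1].copy()
cv2.imwrite("pics/c4.png",np.hstack([crop(w,150,140,200,200,2),crop(v,275,240,80,80,5)]))
print(proj(p,[.5535,-.2092,.046]),proj(q,[.5535,-.2092,.046]))
E
```

```text
0.35026228538285537 [ 0.5542763  -0.20767641  0.01011938] [-0.000e+00 -6.231e+01 -7.330e+00 -3.287e+01  1.000e-02  0.000e+00
  0.000e+00]
[[257.71927964 257.31619855]] [[317.01921452 296.13564929]]
```

View pics/c4.png

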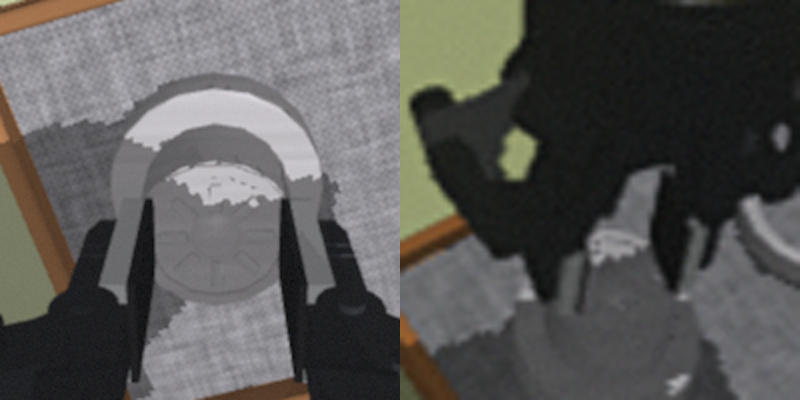

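Call:
move_arm(
  moves=[
    [0,0,0,0,0,0,0.02],
    [0,0,0,0,0,0,0.02],
    [0,0,0,0,0,0,0.02],
  ],
)

```text
clock: 5.4
position: [0.5542, -0.2076, 0.0101]
ee_rot: [0.984, -0.181, 0.0, 0.0]
ft_force: [0.3, -0.3, 0.6]
grip_width: 0.236
```

```bash
python3 - <<'E'
from h import *
p=cams.camera_params("wrist");q=cams.camera_params("side")
s=manip.get_obs();r=R.from_quat(s["ee_rot"]);o=np.array([.5542,-.2076,.0101])
for y,z in ((0,-.02),(-.006,-.03),(-.012,-.043)):
  X=[o+r.apply([a*.015,y,z]) for a in(-1,1)]
  print(y,z,"wrist crop",((proj(p,X)-[150,140])*2).round(),"side crop",((proj(q,X)-[275,240])*5+[400,0]).round())
# neck outline at top in side crop
print(((proj(q,[[.5535,-.2092,.046]])-[275,240])*5+[400,0]).round())
w=cams.camera("wrist")[:,:,::-1].copy();v=cams.camera("side")[:,:,::-1].copy();t=cams.camera("top")[:,:,::-1].copy()
cv2.imwrite("pics/c5.png",np.hstack([crop(v,280,240,70,70,8),np.vstack([crop(w,200,220,120,140,2),crop(t,315,165,60,70,4)])])) 
E
```

```text
0 -0.02 wrist crop [[159. 198.]
 [273. 198.]] side crop [[558. 312.]
 [648. 293.]]
-0.006 -0.03 wrist crop [[155. 195.]
 [276. 195.]] side crop [[555. 279.]
 [645. 260.]]
-0.012 -0.043 wrist crop [[150. 198.]
 [282. 198.]] side crop [[552. 240.]
 [643. 221.]]
[[610. 281.]]
```

View pics/c5.png

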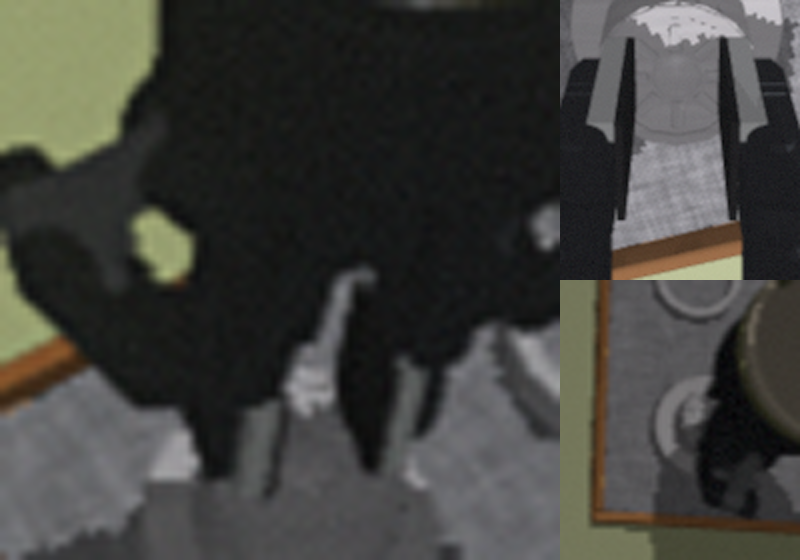

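The fingers are still closing above the neck: they cover part of the top disc in the wrist view. The real tips must be roughly 35 mm behind the stated TCP, so I'll go 10 mm lower while watching the force.

Call:
move_arm(
  moves=[
    [0,0,0,0,0,0,0.075],
    [0,0,0,0,0,0,0.075],
    [0,0,0,0,0,0,0.075],
    [0,0,0,0,0,0,0.075],
    [0,0,0,0,0,0.004,0.075],
    [0,0,0,0,0,0.007,0.075],
    [0,0,0,0,0,0.01,0.075],
    [0,0,0,0,0,0.01,0.075],
  ],
)

```text
clock: 6.35
position: [0.5538, -0.2075, -0.0006]
ee_rot: [0.984, -0.181, -0.0, -0.0]
ft_force: [-0.1, 0.5, -0.5]
grip_width: 0.885
```

Call:
move_arm(
  moves=[
    [0,0,0,0,0,0,0.04],
    [0,0,0,0,0,0,0.03],
    [0,0,0,0,0,0,0.03],
    [0,0,0,0,0,0,0.03],
    [0,0,0,0,0,0,0.03],
    [0,0,0,0,0,0,0.03],
  ],
)

```text
clock: 6.95
position: [0.5544, -0.2077, 0.0008]
ee_rot: [0.984, -0.181, 0.0, 0.0]
ft_force: [-2.9, 0.6, 5.4]
grip_width: 0.431
```

Call:
move_arm(
  moves=[
    [0,0,0,0,0,0,0.06],
    [0,0,0,0,0,0,0.06],
    [0,0,0,0,0,0,0.06],
    [0,0,0,0,0,0.003,0.06],
    [0,0,0,0,0,0.006,0.06],
    [0,0,0,0,0,0.006,0.06],
  ],
)

```text
clock: 7.55
position: [0.5538, -0.2075, -0.0066]
ee_rot: [0.984, -0.181, -0.0, -0.0]
ft_force: [0.9, -0.8, 0.3]
grip_width: 0.699
```

Call:
move_arm(
  moves=[
    [0,0,0,0,0,0,0.045],
    [0,0,0,0,0,0,0.02],
    [0,0,0,0,0,0,0.02],
    [0,0,0,0,0,0,0.02],
    [0,0,0,0,0,0,0.02],
  ],
)

```text
clock: 8.05
position: [0.5546, -0.2077, -0.0055]
ee_rot: [0.984, -0.181, 0.0, 0.0]
ft_force: [-1.9, 0.0, 5.8]
grip_width: 0.439
```

```bash
python3 - <<'E'
from h import *
w=cams.camera("wrist")[:,:,::-1].copy();v=cams.camera("side")[:,:,::-1].copy()
cv2.imwrite("pics/c6.png",np.hstack([crop(w,150,160,200,200,2),crop(v,275,240,80,80,5)]))
print(manip.get_obs())
E
```

```text
{'clock': 8.15, 'joint_pos': array([ 0.66504599,  0.49597804, -0.47599327,  1.73040866,  0.2661174 ,
        0.97888235, -0.27450628]), 'joint_velocities': array([ 1.58491428e-03,  4.17298292e-04,  1.12029920e-03,  3.77809900e-05,
       -2.63058585e-04,  1.27882012e-03, -1.36397134e-03]), 'tau': array([-1.87799142e-02, -6.00959730e+01, -6.99857801e+00, -3.07867920e+01,
        9.40687023e-02, -4.14672587e-01,  3.96832125e-03]), 'position': array([ 0.55453195, -0.20771978, -0.00553017]), 'ee_rot': array([ 9.83565639e-01, -1.80550554e-01,  3.44373587e-04,  1.13656630e-04]), 'ft_force': array([-1.59158054,  0.18226749,  4.87036872]), 'torque': array([0.10414875, 0.24187526, 0.01776514]), 'grip_width': 0.43598929267251957}
```

View pics/c6.png

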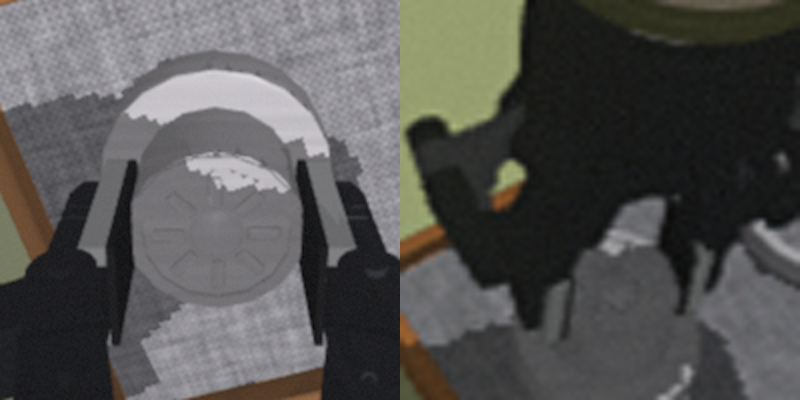

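The wrist view now shows the full neck (132–302 px wide) between both pads, and the reported width holds at 0.44 against a command of 0.23. That is a real grip, so I'll lift.

Call:
move_arm(
  grip_force=80,
  moves=[
    [0,0,0,0,0,-0.005,0.02],
    [0,0,0,0,0,-0.015,0.02],
    [0,0,0,0,0,-0.03,0.02],
    [0,0,0,0,0,-0.055,0.02],
    [0,0,0,0,0,-0.085,0.02],
    [0,0,0,0,0,-0.115,0.02],
    [0,0,0,0,0,-0.14,0.02],
    [0,0,0,0,0,-0.16,0.02],
    [0,0,0,0,0,-0.16,0.02],
    [0,0,0,0,0,-0.16,0.02],
  ],
)

```text
clock: 9.15
position: [0.5541, -0.2076, 0.1541]
ee_rot: [0.984, -0.181, 0.0, 0.0]
ft_force: [-0.5, -0.9, -5.3]
grip_width: 0.436
```

```bash
python3 - <<'E'
from h import *
print(manip.get_obs()["ft_force"],manip.get_obs()["position"])
p=cams.camera_params("wrist")
w=cams.camera("wrist")[:,:,::-1].copy();cv2.imwrite("pics/w7.png",w)
o=manip.get_obs()["position"];print(shift([.5495,.159,.16]))
for h in(.0515,.0275,.0115): print(h,(proj(p,o+[0,0,h])-[150,160])*2)
E
```

```text
[-0.52644823 -0.8689159  -5.33637117] [ 0.55407006 -0.20758424  0.15405749]
(array([-0.1339, -0.3412, -0.0068]), array([ 0.9348, -0.3551, -0.0013]), array([-1.2e-03,  3.0e-04, -1.0e+00]))
0.0515 [[213.81380281 222.83344149]]
0.0275 [[214.11221739 170.08765464]]
0.0115 [[214.27093881 142.03310622]]
```

Call:
move_arm(
  moves=[
    [0,0,-37,-0.134,-0.341,-0.007,0.02],
    [0,0,-37,-0.134,-0.341,-0.007,0.02],
    [0,0,-37,-0.134,-0.341,-0.007,0.02],
    [0,0,-37,-0.134,-0.341,-0.007,0.02],
    [0,0,-37,-0.134,-0.341,-0.007,0.02],
    [0,0,-37,-0.134,-0.341,-0.007,0.02],
    [0,0,-37,-0.134,-0.341,-0.007,0.02],
    [0,0,-37,-0.134,-0.341,-0.007,0.02],
    [0,0,-37,-0.134,-0.341,-0.007,0.02],
    [0,0,-37,-0.134,-0.341,-0.007,0.02],
  ],
)

```text
clock: 10.2
position: [0.5495, 0.1582, 0.1597]
ee_rot: [0.99, 0.141, -0.001, 0.0]
ft_force: [0.1, -0.5, -4.7]
grip_width: 0.43
```

```bash
python3 - <<'E'
from h import *
s=manip.get_obs();print(s["joint_pos"].round(2),s["joint_velocities"].round(2),s["grip_width"]); print(shift([.5495,.159,.16]))
E
```

```text
[ 0.29  0.34 -0.79  1.62  0.25  1.29 -0.26] [ 0.03 -0.01  0.02 -0.    0.    0.    0.  ] 0.4301912364969223
(array([ 0.0003, -0.0008, -0.0003]), array([ 0.9602,  0.2794, -0.0022]), array([-2.e-03, -8.e-04, -1.e+00]))
```

```bash
python3 - <<'E'
from h import *
o=manip.get_obs()["position"]
w=cams.camera("wrist")[:,:,::-1].copy();v=cams.camera("side")[:,:,::-1].copy();t=cams.camera("top")[:,:,::-1].copy()
cv2.imwrite("pics/w8.png",w);cv2.imwrite("pics/s8.png",v);cv2.imwrite("pics/t8.png",t)
cv2.imwrite("pics/c8.png",np.vstack([np.hstack([cv2.resize(crop(w,120,100,280,280,1),(400,400),interpolation=cv2.INTER_CUBIC),crop(v,160,80,80,80,5)]),np.hstack([crop(t,140,155,100,50,4),np.zeros((200,400,3),np.uint8)])]))
for n in("wrist","side","top"):
  p=cams.camera_params(n);print(n,proj(p,[o+[0,0,.0515],o+[0,0,.0275],o+[0,0,.0115],[.5495,.159,.123],[.5495,.159,.11]]).round(1).tolist())
E
```

```text
wrist [[256.9, 268.7], [257.1, 242.6], [257.2, 228.7], [257.9, 196.7], [257.9, 190.4]]
side [[193.7, 99.9], [195.1, 111.2], [196.0, 118.4], [198.3, 138.7], [199.0, 143.9]]
top [[176.0, 191.5], [178.5, 193.6], [180.1, 194.9], [184.1, 198.7], [185.2, 199.6]]
```

View pics/c8.png

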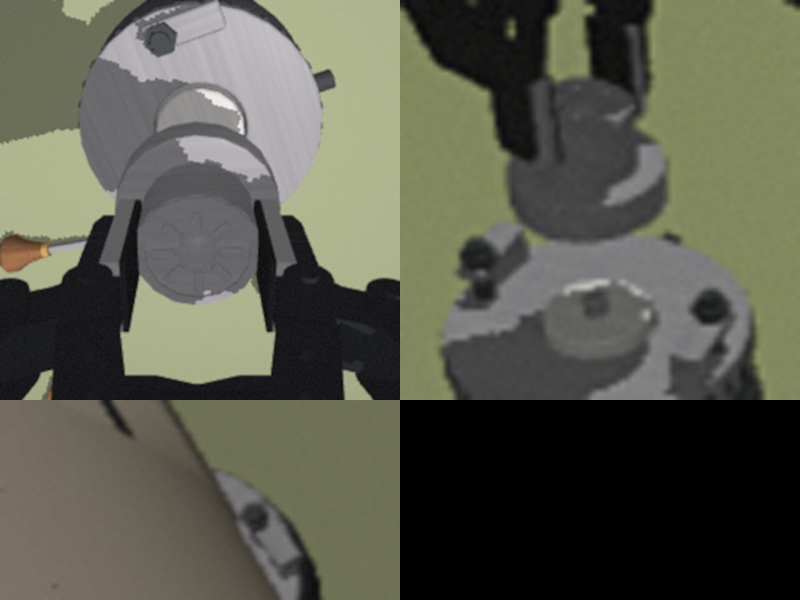

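The wrist and side views agree. The plate is centred at about (260.7,187.5) in wrist pixels, against (257.9,193) predicted, and the die hangs roughly 2.5 mm toward tool +y. The die therefore has to move about 6 mm in world +y, so I'll correct and drop to just above the pin.

Call:
move_arm(
  moves=[
    [0,0,0,0.001,-0.0055,0,0.02],
    [0,0,0,0.001,-0.0055,0.02,0.02],
    [0,0,0,0.001,-0.0055,0.038,0.02],
    [0,0,0,0.001,-0.0055,0.038,0.02],
    [0,0,0,0.001,-0.0055,0.038,0.02],
  ],
)

```text
clock: 10.85
position: [0.5495, 0.1642, 0.1234]
ee_rot: [0.99, 0.141, -0.0, -0.0]
ft_force: [0.6, 0.7, -4.3]
grip_width: 0.432
```

```bash
python3 - <<'E'
from h import *
s=manip.get_obs();o=s["position"];print(o,s["ft_force"],s["grip_width"])
w=cams.camera("wrist")[:,:,::-1].copy();v=cams.camera("side")[:,:,::-1].copy()
cv2.imwrite("pics/w9.png",w);cv2.imwrite("pics/s9.png",v)
cv2.imwrite("pics/c9.png",np.vstack([crop(v,155,90,100,75,8)]))
p=cams.camera_params("side")
a=np.linspace(0,2*np.pi,181)
def c(x,y,z,r):
  q=proj(p,np.c_[x+r*np.cos(a),y+r*np.sin(a),0*a+z]); q=(q-[155,90]+.5)*8; return q.min(0).round(),q.max(0).round()
print("flange top",c(*o[:2],o[2]+.0275,.03)); print("flange bot",c(*o[:2],o[2]+.0115,.03)); print("neck top",c(*o[:2],o[2]+.0515,.02))
print("head",c(.5495,.159,.11,.062)); print("plate",c(.5495,.159,.115,.022))
E
```

```text
[0.54952858 0.16415166 0.12338149] [ 0.62776317  0.65277893 -4.30824919] 0.4322621397038666
flange top (array([205., 221.]), array([453., 364.]))
flange bot (array([213., 274.]), array([458., 418.]))
neck top (array([234., 160.]), array([403., 254.]))
head (array([106., 292.]), array([603., 596.]))
plate (array([265., 367.]), array([442., 474.]))
```

View pics/c9.png

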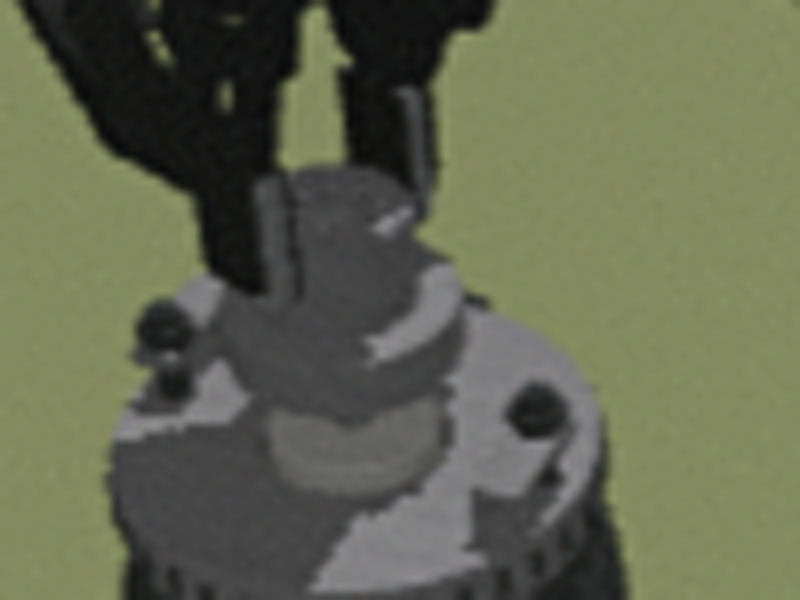

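Side view: plate centred on column 354, die flange edge at 465. The die is about 0.7 px (≈1.3 mm) off relative to the pin, so I'll nudge it 1.5 mm in tool −y and lower to feel for contact.

Call:
move_arm(
  moves=[
    [0,0,0,0,-0.0015,0.004,0.02],
    [0,0,0,0,-0.0015,0.008,0.02],
    [0,0,0,0,-0.0015,0.011,0.02],
    [0,0,0,0,-0.0015,0.0125,0.02],
    [0,0,0,0,-0.0015,0.014,0.02],
    [0,0,0,0,-0.0015,0.014,0.02],
  ],
)

```text
clock: 11.55
position: [0.5491, 0.1653, 0.1088]
ee_rot: [0.99, 0.141, -0.0, 0.0]
ft_force: [0.8, -2.1, -5.0]
grip_width: 0.429
```

No upward force, with the underside at about 0.120, so the pin is entering the bore. I'll go on down.

Call:
move_arm(
  moves=[
    [0,0,0,0,0,0.0015,0.02],
    [0,0,0,0,0,0.003,0.02],
    [0,0,0,0,0,0.0045,0.02],
    [0,0,0,0,0,0.006,0.02],
    [0,0,0,0,0,0.006,0.02],
  ],
)

```text
clock: 12.05
position: [0.5493, 0.1651, 0.1034]
ee_rot: [0.99, 0.141, 0.0, 0.001]
ft_force: [-2.2, -4.9, 2.5]
grip_width: 0.428
```

The plate is touched at the expected height. The side force shows the die about 0.5–1 mm too far in +y, so I'll ease back and press.

Call:
move_arm(
  moves=[
    [0,0,0,0,0.0007,0,0.02],
    [0,0,0,0,0.0007,0.0015,0.02],
    [0,0,0,0,0.0007,0.003,0.02],
    [0,0,0,0,0.0007,0.0045,0.02],
    [0,0,0,0,0.0007,0.0055,0.02],
    [0,0,0,0,0.0007,0.0055,0.02],
  ],
)

```text
clock: 12.65
position: [0.5494, 0.165, 0.0986]
ee_rot: [0.99, 0.141, 0.0, 0.0]
ft_force: [-5.8, -5.0, 9.8]
grip_width: 0.432
```

Call:
move_arm(
  moves=[
    [0,0,0,-0.0006,0.0004,0.001,0.02],
    [0,0,0,-0.0006,0.0004,0.002,0.02],
    [0,0,0,-0.0006,0.0004,0.002,0.02],
  ],
)

```text
clock: 12.95
position: [0.5495, 0.165, 0.0984]
ee_rot: [0.99, 0.141, 0.001, 0.0]
ft_force: [-10.1, -6.7, 25.6]
grip_width: 0.43
```

Stiff contact: 16 N more for 0.2 mm. I'll check this with the last picture.

```bash
python3 - <<'E'
from h import *
w=cams.camera("wrist")[:,:,::-1].copy();v=cams.camera("side")[:,:,::-1].copy()
cv2.imwrite("pics/c10.png",np.hstack([crop(w,150,110,200,260,2),crop(v,160,100,80,104,5)]))
s=manip.get_obs();print(s["position"],s["ft_force"],s["torque"],s["grip_width"],abs(s["joint_velocities"]).max())
p=cams.camera_params("side");a=np.linspace(0,2*np.pi,181)
for n,x,y,z,r in(("flange bot",.5495,.159,.11,.03),("flange top",.5495,.159,.126,.03),("head",.5495,.159,.11,.062)):
  q=(proj(p,np.c_[x+r*np.cos(a),y+r*np.sin(a),0*a+z])-[160,100]+.5)*5+[400,0];print(n,q.min(0).round(),q.max(0).round())
E
```

```text
[0.54952671 0.16499649 0.09842706] [-9.82042287 -8.27339096 25.28425329] [-1.45912132  2.44347152 -0.0522069 ] 0.43361087977066975 0.0017328889415892154
flange bot [522. 178.] [672. 269.]
flange top [517. 146.] [669. 237.]
head [441. 133.] [752. 323.]
```

View pics/c10.png

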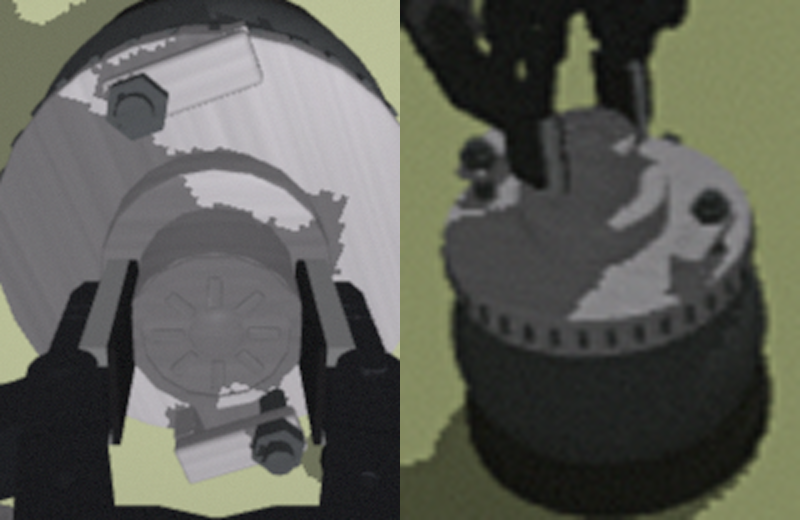

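The wrist and side views show the flange flat on the head with no plate visible, centred between the clamps (flange right edge at 668, predicted 669–672 for a flush die). Everything is at rest, so I'm handing in.

```bash
python3 -c "
from workcell import manip
print(manip.hand_in()); s=manip.get_obs(); print(s['clock'],s['position'],s['ft_force'],s['grip_width'])"
```

```text
the job is handed in; nothing more can be done
None
the job is handed in; nothing more can be done
```

The die is on the dowel pin, pressed flush on the seat and still gripped by the neck. I handed the job in at about 13 s of the 38 s allowed; no verdict was reported.

**Grasp:** The first three closings went over or only near the top of the neck, because the fingertips sat well behind the stated TCP. I kept going lower until the jaws stopped on the neck, at a reading of 0.43–0.44. Lifted, the die pulled 5.3 N (about 0.54 kg).

**Placing:** I corrected its position by about 7 mm from the wrist and side views and lowered it over the pin. There was no upward force past the tip height. It met the plate where expected and went on down until the force turned rigid.

**Last checks:**
- **Seating:** the push was about 25 N, with the estimated underside at 0.110 m, which is seat height. The knock-out plate is hidden and the flange lies flat, centred between the clamps.
- **Bystanders:** nothing touched the collar, loupe or graver that I could tell, though I took no final view of them.

**What disagreed or is less sure:**
- **Reported width:** the gripper reads about 37 mm on the 40 mm neck.
- **Camera agreement:** the views differed by 2–4 mm on where the pin is.
- **Side force:** about 13 N remains on the pin, so the die is probably against one side of the bore clearance, well inside 4 mm.
- **Grasp point:** by the stated tool geometry it is about 21 mm from the neck's middle, against the 25 mm limit.

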